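Build the sieve stack on the shaker

ROBOT

A 7-joint arm with a two-finger parallel gripper is mounted at the origin on a cart in front of the work surface, level with it; the furniture and walls round the work are solid. World frame = base frame: x ahead of the robot, y to its left, z up, the work surface at z = 0. Lengths are in mm, angles in degrees, forces in N, time in s.
With the tool pointing down it reaches from about 350 to 900 mm from the base axis. Payload 7.2 kg.
Tool frame: the origin (TCP) lies at the centre of the arm's flange, where the gripper is bolted on; the fingertips stand 182 mm ahead of it and the grasp point (between the pads) lies 163 mm ahead of it; z points along the fingers, y is the line along which they close (so a half turn about z gives the same grasp; the last joint's range is limited). The gripper opens to 88 mm and grips with 3 to 60 N. Pads are 20 mm wide; open, the fingers measure 115 mm over their backs; the gripper's body (75 mm by 178 mm) begins 61 mm behind the grasp point.
Start: joints at [67.999, 23.554, -0.728, 91.456, 0.321, 64.991, -4.71], TCP at [194.097, -594.095, 404.653] pointing down, gripper open.
Joint ranges: [-169.25, 169.25], [-16.82, 113.86], [-84.01, 82.57], [7.8, 145.47], [-59.2, 239.2], [7.22, 106.19], [-163.78, 163.78]. Speed limits (degrees/s): [136.94, 136.94, 172.46, 172.46, 180, 180, 180].

INTERFACE

Orientations are given as [roll, pitch, yaw] about the fixed x, y, z axes, in that order (R = Rz(yaw) Ry(pitch) Rx(roll)).
In Python, from rig import read_state, read_camera, finish_job, find_in, outline_of, landmark_of gives the robot as it stands.
- The arm moves only by the tool send_rows, never from a script. Its argument "targets" is a list of rows, each a list of 7 numbers: the shift along the tool's x, y, z in cm, then the turn, a rotation vector about the tool's x, y, z in rad, then the opening, from 0 (shut) to 1 (fully open). A call has exactly 8 rows; each row is the pose to reach, as a shift and turn from the pose commanded when the call began, along the tool's axes at that moment; what a row does not reach only later rows make up. A row lasts 1/10 s, in which the tool goes at most 50 mm and 8.59 degrees, less where a joint would pass 70% of its speed; a pose out of reach is approached as far as the arm can. A call with a gripper value outside its range is refused whole. The fingers move at their own pace and stop on an object; the grip force is fixed at half the most. Time passes only in rows, so rows that repeat a pose let the fingers close, or fill a call up. It gives the time, the measured TCP pose, the force, the opening and the grip force at its end, in the units of the state.
- read_state(): the state, without advancing time (a new reading comes with each control period).
- read_camera(name): name is "side" or "top" or "wrist"; returns a dict with "pixels" (384x512x3 uint8, red, green, blue), "camera_matrix" (3x3 intrinsics, pixels), "R" (3x3) and "t" (3): a world point X has camera coordinates R X + t; the wrist camera has in their place "T_tool_cam" (4x4, takes a point from camera to tool coordinates, whose origin is the TCP and whose axes are the flange's). Camera axes: x right, y down, z forward; pixel columns grow to the right and rows downward; lengths in mm; the calibration is good to about 2 mm. A picture is of the moment at which its call begins: read the wrist's pose just before it. There is no depth.
- finish_job(): hands the job in; it is judged then, once.
Trained networks look in a picture, given as the dict that the camera call returned (one of the last four; its "shot" number tells which), for a name from the list of things; names that differ only in an ending like _2 or _b are one class to them, and where a whole thing is asked for, a point or a joint stands for the part that bears it (a point fixed in the world has none). Each returns a list of dicts, best first, with "score" (0 to 1); they miss things now and then, are a little off and sometimes report something else, mostly with a low value. They report only what shows in the picture. A call takes as long as a camera call.
- find_in(query, picture): "bbox" ([left, top, right, bottom] as shares, 0 to 1, of the picture: columns of its width, rows of its height, round what is visible of it).
- outline_of(query, picture): "pixels" (384x512 bool, what is visible of it) and "bbox" ([left, top, right, bottom] as shares, 0 to 1, of the picture: columns of its width, rows of its height, round what is visible of it).
- landmark_of(query, picture): "at" ([column, row] as shares, 0 to 1, of the picture: columns of its width, rows of its height: a listed point, or the origin of a listed thing).
The state is a dict: "time_s": time; "joint_positions": joint angles; "qd": joint speeds; "effort": joint torques, N m; "position": TCP position; "tool_rot": TCP orientation; "wrist_force": force on the tool from outside, world axes, zero at the start; "torque": the same for the moment, N m; "gripper_width": finger opening in mm; "finger_force": force on a finger pad.
Only numpy, scipy, OpenCV 4.12 (cv2) and the standard library are available. Lean on these libraries where they do the work, as an engineer would, in place of code of your own. Each camera call takes 0.05 s, during which the arm holds its last target. There are 200 camera calls.

TASK

Get the sieve shaker ready for a sample: build the sieve stack on its collecting pan, one part at a time, so that the grain meets ever finer mesh on its way down: fine sieve lowest, then the medium, then the coarse, and the lid on top. Each part must be fully seated in the one below, level, and let go; leave the tape roll, the petri dish and the bottle where they are.

Things in the scene. Friction and masses are not known exactly. Their poses are not given: they have to be found in the camera images.
- pan_rim (a point): steel collecting pan, fixed on the sieve shaker (white box 104 x 104 mm, 40 mm high, black front panel, fixed on the bench). Pan: 64 mm outside, 58 mm inside diameter, open top, rim 64 mm above the bench. Point: centre of the mouth, level with the rim; z up. A seated sieve's centre point is 10 mm above this; each further part's point is 26 mm above that of the part below.
- fine_sieve_center (a point): FINE round steel sieve, 64 mm diameter, 32 mm high, 0.12 kg, upright: frame 26 mm high (wall 3 mm, open top) over a narrower skirt 6 mm high (53 mm, 48 at the foot) that drops into the rim below; seated, the skirt is hidden. Grasp across the frame, fingertips above the skirt. Finest mesh (1.5 mm), like grey cloth; blue rim and band. Point: on the axis, 16 mm above the foot; z up.
- medium_sieve_center (a point): MEDIUM round steel sieve, 64 mm diameter, 32 mm high, 0.12 kg, upright: frame 26 mm high (wall 3 mm, open top) over a narrower skirt 6 mm high (53 mm, 48 at the foot) that drops into the rim below; seated, the skirt is hidden. Grasp across the frame, fingertips above the skirt. Medium mesh (4 mm); yellow rim and band. Point: on the axis, 16 mm above the foot; z up.
- coarse_sieve_center (a point): COARSE round steel sieve, 64 mm diameter, 32 mm high, 0.12 kg, upright: frame 26 mm high (wall 3 mm, open top) over a narrower skirt 6 mm high (53 mm, 48 at the foot) that drops into the rim below; seated, the skirt is hidden. Grasp across the frame, fingertips above the skirt. Widest mesh (12 mm), few wires; red rim and band. Point: on the axis, 16 mm above the foot; z up.
- lid_center (a point): lid of the stack: solid steel disc, 64 mm diameter, rim 12 mm high, over the same 6 mm skirt as the sieves, with a black knob 18 mm in diameter and 18 mm high on top; 36 mm high in all, 0.12 kg. Point: on the axis, 16 mm above the foot (2 mm below the disc's top); z up. Seated, this point is 26 mm above the coarse sieve's. Hold it across the disc or by the knob.
- tape_center (a point): bystander: roll of beige label tape lying flat, 72 mm diameter, 18 mm high, with a hole in the middle; no part of the stack. This point: its centre, 9 mm up.
- petri_center (a point): bystander: clear lidded petri dish, 59 mm diameter, 15 mm high; no part of the stack. This point: its centre, 7.5 mm up.
- bottle_center (a point): bystander: brown glass bottle with black cap, 52 mm diameter, 98 mm high, upright near the right end of the work. This point: on its axis, 49 mm up.

How it is judged (in metres and radians):
On the way, in this order (a step that is already met when the one before it is completed fails the run):
1. fine sieve seated in the pan (horizontal distance between fine_sieve_center and pan_rim below 0.005 m and z of fine_sieve_center in the frame of pan_rim between 0.007 and 0.0125 m and angle between fine_sieve_center's own z axis and vertical below 0.06 rad), for 0.2 s.
2. medium sieve seated in the fine sieve (all of step 1 and horizontal distance between medium_sieve_center and fine_sieve_center below 0.005 m and z of medium_sieve_center in the frame of fine_sieve_center between 0.023 and 0.0285 m and angle between medium_sieve_center's own z axis and vertical below 0.06 rad), for 0.2 s.
3. coarse sieve seated in the medium sieve (all of step 2 and horizontal distance between coarse_sieve_center and medium_sieve_center below 0.005 m and z of coarse_sieve_center in the frame of medium_sieve_center between 0.023 and 0.0285 m and angle between coarse_sieve_center's own z axis and vertical below 0.06 rad), for 0.2 s.
4. lid seated in the coarse sieve (all of step 3 and horizontal distance between lid_center and coarse_sieve_center below 0.005 m and z of lid_center in the frame of coarse_sieve_center between 0.023 and 0.0285 m and angle between lid_center's own z axis and vertical below 0.06 rad), for 0.2 s.
At the end, for the whole second after the job is handed in: Fine sieve in the pan, medium sieve in the fine one, coarse sieve in the medium one and lid in the coarse one: each within 5 mm of the axis of the part below, at its seated height (+2.5 / -3 mm), tilted less than 0.06 rad, at rest and released (all of step 4 and linear speed of each of fine_sieve, medium_sieve, coarse_sieve, lid below 0.01 m/s); the robot touches nothing.
It fails at once if the tape roll is shifted by more than 20 mm or knocked over (distance of tape_center from where it was at the start of the episode above 0.02 m or angle between tape_center's own z axis and vertical above 0.3 rad).
It fails at once if the petri dish is shifted by more than 20 mm or knocked over (distance of petri_center from where it was at the start of the episode above 0.02 m or angle between petri_center's own z axis and vertical above 0.3 rad).
It fails at once if the bottle is shifted by more than 20 mm or knocked over (distance of bottle_center from where it was at the start of the episode above 0.02 m or angle between bottle_center's own z axis and vertical above 0.3 rad).
It also fails if it takes over 88 s, if anything falls off the work surface, if the arm or the gripper's body presses on something with over 40 N, if the wrist force passes 120 N, or if a joint passes its speed limit or range.

## Working session

There is one attempt and no reset: what is moved stays moved. The work goes in short steps, Python scripts to look and compute and a tool call to move; the robot and the scene stay as the last step left them, time stands still between calls to the robot, and variables do not carry over. Pictures are saved under pics/ and viewed, at most 14 in all, crops included, and the job is handed in when it is done.

Besides the shell and the picture viewer there is one more tool, called as name(argument=value, ...), one argument or row to a line, values as JSON. send_rows: Moves the arm, as the interface text tells. Its arguments: {"type":"object","properties":{"targets":{"type":"array"}},"required":["targets"]}

```bash
mkdir -p pics; ls; cat > h.py <<'E'
import numpy as np,cv2
from rig import *
from scipy.spatial.transform import Rotation as Ro
NAMES=["pan_rim","fine_sieve_center","medium_sieve_center","coarse_sieve_center","lid_center","tape_center","petri_center","bottle_center"]
Z=dict(zip(NAMES,[64,16,16,16,16,9,7.5,49]))
def save(p,n): cv2.imwrite(f"pics/{n}.png",cv2.cvtColor(p["pixels"],cv2.COLOR_RGB2BGR))
def T_of(s): return Ro.from_euler("xyz",s["tool_rot"],degrees=True).as_matrix(),np.array(s["position"])
def ext(p,s=None):
    if "R" in p: return np.array(p["R"]),np.array(p["t"])
    Rt,pt=T_of(s);M=np.array(p["T_tool_cam"]);Rw=Rt@M[:3,:3];c=Rt@M[:3,3]+pt
    return Rw.T,-Rw.T@c
def ray(p,uv,z,s=None):
    R,t=ext(p,s);K=np.array(p["camera_matrix"])
    d=R.T@np.linalg.solve(K,[uv[0],uv[1],1]);c=-R.T@t
    return c+d*(z-c[2])/d[2]
def proj(p,X,s=None):
    R,t=ext(p,s);v=np.array(p["camera_matrix"])@(R@np.array(X)+t);return v[:2]/v[2]
E
python3 - <<'E'
from h import *
s=read_state();print({k:np.round(v,2) for k,v in s.items()})
for c in ["top","side"]:
    p=read_camera(c);save(p,c+"0");R,t=ext(p);print(c,"cam at",np.round(-R.T@t),np.round(R[2],2))
    for n in NAMES:
        for l in landmark_of(n,p)[:2]:
            uv=np.array(l["at"])*[512,384];print(n,round(l["score"],2),uv.round(),ray(p,uv,Z[n]).round(1))
E
```

```text
pics
{'time_s': np.float64(0.0), 'joint_positions': array([68.  , 23.6 , -0.73, 91.5 ,  0.32, 64.99, -4.71]), 'qd': array([ 0.1 , -0.09, -0.03,  0.05, -0.04,  0.01, -0.03]), 'effort': array([-0.000e+00, -5.880e+01,  6.400e-01, -2.911e+01, -5.000e-02,
        2.000e-02,  0.000e+00]), 'position': array([ 194.01, -593.9 ,  403.84]), 'tool_rot': array([-1.7991e+02,  1.0000e-02,  1.8100e+01]), 'wrist_force': array([-0.18,  0.42, -0.26]), 'torque': array([-0.  , -0.04, -0.01]), 'finger_force': np.float64(0.0), 'gripper_width': np.float64(87.31)}
top cam at [ 406. -247. 1577.] [ 0.08 -0.   -1.  ]
pan_rim 0.79 [235. 154.] [ 654.9 -211.3   64. ]
fine_sieve_center 0.91 [204. 184.] [ 565.4 -113.1   16. ]
fine_sieve_center 0.22 [234. 157.] [ 653.3 -208.3   16. ]
medium_sieve_center 0.74 [281. 185.] [ 563.9 -354.5   16. ]
medium_sieve_center 0.5 [150. 164.] [628.6  58.8  16. ]
coarse_sieve_center 0.57 [153. 164.] [629.3  47.5  16. ]
lid_center 0.9 [204. 138.] [ 713.6 -110.3   16. ]
tape_center 0.66 [236. 204.] [ 504.5 -215.3    9. ]
petri_center 0.81 [278. 229.] [ 426.3 -348.2    7.5]
bottle_center 0.59 [338. 237.] [ 404.9 -527.    49. ]
side cam at [369. 870. 677.] [ 0.13 -0.87 -0.47]
fine_sieve_center 0.56 [236. 244.] [ 564.3 -108.1   16. ]
fine_sieve_center 0.25 [269. 229.] [ 482.8 -189.8   16. ]
medium_sieve_center 0.82 [248. 203.] [ 563.8 -335.1   16. ]
coarse_sieve_center 0.77 [199. 281.] [624.   56.4  16. ]
lid_center 0.77 [184. 245.] [701.5 -89.1  16. ]
tape_center 0.69 [270. 229.] [ 483.5 -202.     9. ]
petri_center 0.75 [294. 204.] [ 422.7 -357.2    7.5]
bottle_center 0.74 [304. 170.] [ 400.7 -523.    49. ]
```

```bash
python3 - <<'E'
import cv2,numpy as np
a=cv2.imread("pics/top0.png")[90:260,110:380];b=cv2.imread("pics/side0.png")[120:310,140:350]
a=cv2.resize(a,None,fx=2.96,fy=2.96,interpolation=3);cv2.imwrite("pics/top0c.png",a)
b=cv2.resize(b,None,fx=3.1,fy=3.1,interpolation=3);cv2.imwrite("pics/side0c.png",b)
E
```

```text
(no output)
```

View pics/top0c.png

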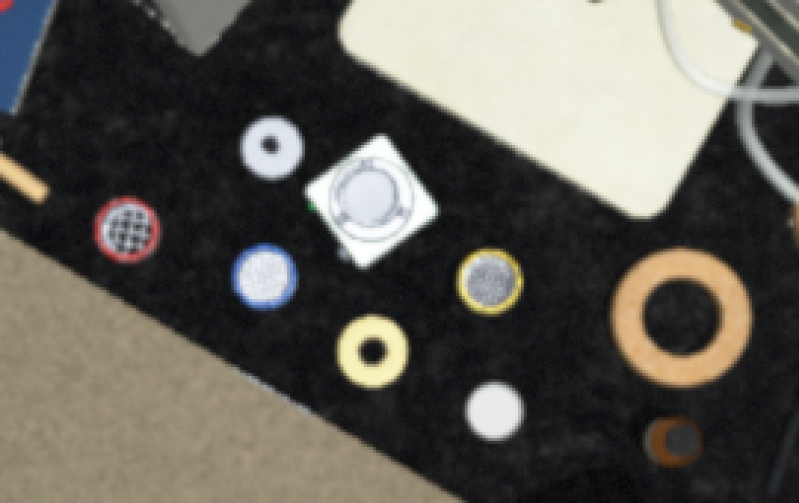

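View pics/side0c.png

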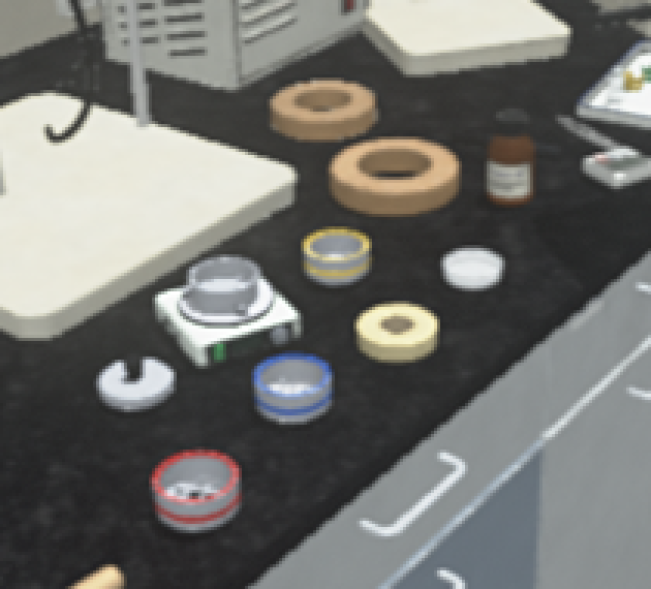

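The top crop shows red (coarse) at crop (127,230), blue (fine) (265,277), lid (272,148), pan (367,199), yellow (medium) (490,281), tape (372,351), petri (494,410) and bottle (672,441). The side view agrees. Next I move toward the space above the fine sieve.

send_rows(
  targets=[
    [25, -17, 0, 0, 0, 0, 1],
    [50, -34, 0, 0, 0, 0, 1],
    [50, -34, 0, 0, 0, 0, 1],
    [50, -34, 0, 0, 0, 0, 1],
    [50, -34, 0, 0, 0, 0, 1],
    [50, -34, 0, 0, 0, 0, 1],
    [50, -34, 0, 0, 0, 0, 1],
    [50, -34, 0, 0, 0, 0, 1],
  ],
)

```text
time_s: 1.7
position: [439.5, -275.8, 405.0]
tool_rot: [180.0, -0.0, 18.1]
wrist_force: [0.6, -0.8, -0.8]
gripper_width: 87.7
finger_force: 0.0
```

send_rows(
  targets=[
    [5, -2, 0, 0, 0, 0, 1],
    [10, -4, 0, 0, 0, 0, 1],
    [10, -4, 0, 0, 0, 0, 1],
    [10, -4, 0, 0, 0, 0, 1],
    [10, -4, 0, 0, 0, 0, 1],
    [10, -4, 0, 0, 0, 0, 1],
    [10, -4, 0, 0, 0, 0, 1],
    [10, -4, 0, 0, 0, 0, 1],
  ],
)

```text
time_s: 2.5
position: [520.6, -209.5, 404.8]
tool_rot: [180.0, 0.0, 18.0]
wrist_force: [0.5, -0.3, 0.2]
gripper_width: 87.9
finger_force: 0.0
```

```bash
cat >> h.py <<'E'
def look(names,tag):
    s=read_state();p=read_camera("wrist");save(p,tag)
    print("tcp",np.round(s["position"],1),np.round(s["tool_rot"],2))
    for n in names:
        for l in landmark_of(n,p)[:1]:
            uv=np.array(l["at"])*[512,384];print(n,round(l["score"],2),uv.round(),ray(p,uv,Z[n],s).round(1))
    return s,p
E
python3 - <<'E'
from h import *
s,p=look(NAMES[:6],"w1");print(p["T_tool_cam"],p["camera_matrix"])
E
```

```text
tcp [ 520.6 -209.5  404.8] [179.98   0.    17.99]
pan_rim 0.63 [296.  66.] [ 649.4 -210.7   64. ]
fine_sieve_center 0.89 [185. 109.] [565.2 -96.4  16. ]
medium_sieve_center 0.82 [358. 168.] [ 562.9 -338.9   16. ]
coarse_sieve_center 0.92 [75. 28.] [615.3  50.1  16. ]
lid_center 0.21 [188. 107.] [568.6 -99.5  16. ]
tape_center 0.96 [254. 189.] [ 489.1 -213.5    9. ]
[[ 8.93659233e-05 -9.61316439e-01 -2.75446357e-01  7.59033784e+01]
 [ 9.99999968e-01  2.04069776e-05  2.53219385e-04  1.21465281e-02]
 [-2.37802930e-04 -2.75446371e-01  9.61316410e-01  1.97962306e+01]
 [ 0.00000000e+00  0.00000000e+00  0.00000000e+00  1.00000000e+00]] [[275.97081665   0.         258.06840867]
 [  0.         275.97081665 189.44435209]
 [  0.           0.           1.        ]]
```

View pics/w1.png

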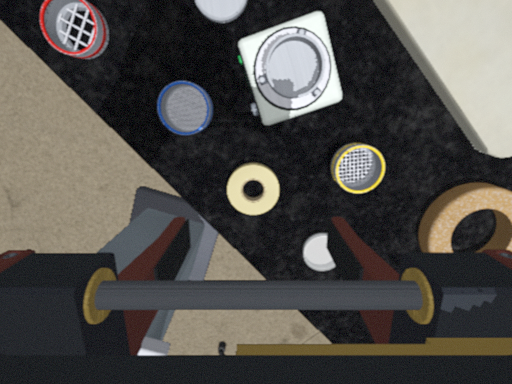

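The wrist view shows fine at (185,108), pan (292,66), medium (358,168), coarse (75,27), tape (254,189) and petri (320,252), all consistent with the top view. I'll refine with silhouettes and go down near the fine sieve.

```bash
cat >> h.py <<'E'
A=np.linspace(0,2*np.pi,72,endpoint=False)
def sil(p,s,x,y,circ):
    P=[proj(p,[x+r*np.cos(a),y+r*np.sin(a),z],s) for r,z in circ for a in A]
    return cv2.convexHull(np.array(P,np.float32))
SV=[(32,32),(32,6),(24,0)]; LID=[(32,18),(32,6),(24,0)]
def fit(n,p,s,z0=0,circ=SV):
    o=outline_of(n,p)
    if not o: return print(n,"none")
    m=o[0]["pixels"].astype(np.uint8);c=max(cv2.findContours(m,0,1)[0],key=cv2.contourArea)
    M=cv2.moments(cv2.convexHull(c));cen=np.array([M["m10"],M["m01"]])/M["m00"]
    circ=[(r,z+z0) for r,z in circ];xy=ray(p,cen,z0+18,s)[:2]
    for _ in range(5):
        h=sil(p,s,*xy,circ);H=cv2.moments(h);hc=np.array([H["m10"],H["m01"]])/H["m00"]
        xy+=(ray(p,cen,z0+18,s)-ray(p,hc,z0+18,s))[:2]
    print(n,round(o[0]["score"],2),"xy",xy.round(1),"area ratio",round(M["m00"]/H["m00"],3),"px",cen.round(1));return xy
E
python3 - <<'E'
from h import *
s=read_state();p=read_camera("wrist");save(p,"w2")
for n in NAMES[1:4]: fit(n,p,s)
# pan: radial edges about rim circle guess -> overlay
im=cv2.cvtColor(p["pixels"],cv2.COLOR_RGB2BGR)
for r,z in [(32,64),(29,64)]:
    pts=np.array([proj(p,[650+r*np.cos(a),-211+r*np.sin(a),z],s) for a in A])
    cv2.polylines(im,[np.int32(pts*16)],True,(0,0,255) if r==32 else (0,255,0),1,cv2.LINE_AA,4)
c=im[5:130,230:350];cv2.imwrite("pics/w2c.png",cv2.resize(c,None,fx=4.5,fy=4.5,interpolation=cv2.INTER_CUBIC))
E
```

```text
fine_sieve_center 0.67 xy [567.2 -98.5] area ratio 1.002 px [185.7 108.1]
medium_sieve_center 0.87 xy [ 563.8 -335.9] area ratio 0.985 px [358.5 168.2]
coarse_sieve_center 0.84 xy [614.8  46.3] area ratio 0.901 px [75.9 27.6]
```

View pics/w2c.png

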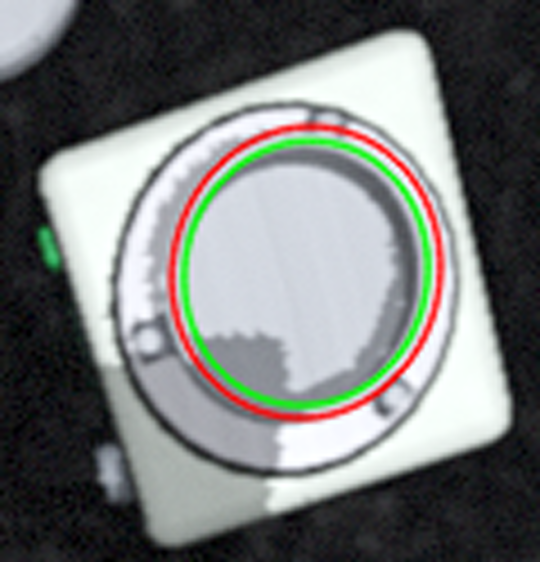

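The drawn 29/32 mm circles at (650,-211) lie on the pan's mouth and rim, within about 2 mm. Next I move above the fine sieve.

send_rows(
  targets=[
    [4, -4.5, 4, 0, 0, 0, 1],
    [7.85, -9.1, 9, 0, 0, 0, 1],
    [7.85, -9.1, 10.5, 0, 0, 0, 1],
    [7.85, -9.1, 10.5, 0, 0, 0, 1],
    [7.85, -9.1, 10.5, 0, 0, 0, 1],
    [7.85, -9.1, 10.5, 0, 0, 0, 1],
    [7.85, -9.1, 10.5, 0, 0, 0, 1],
    [7.85, -9.1, 10.5, 0, 0, 0, 1],
  ],
)

```text
time_s: 3.85
position: [567.7, -99.1, 301.0]
tool_rot: [179.9, -0.1, 18.0]
wrist_force: [-0.6, 0.1, -0.5]
gripper_width: 87.8
finger_force: 0.0
```

```bash
cat >> h.py <<'E'
def delta(s,X):
    R,t=T_of(s);print("tool shift cm",(R.T@(np.array(X)-t)/10).round(2))
E
python3 - <<'E'
from h import *
s=read_state();p=read_camera("wrist");save(p,"w3")
print(s["position"],s["tool_rot"])
x=fit(NAMES[1],p,s);fit("coarse_sieve_center",p,s);fit("lid_center",p,s,0,LID)
delta(s,[*x,190])
im=cv2.cvtColor(p["pixels"],cv2.COLOR_RGB2BGR)
cv2.polylines(im,[np.int32(sil(p,s,*x,SV))],True,(0,0,255),1)
for r,z in [(32,64),(29,64)]:
    pts=np.array([proj(p,[650+r*np.cos(a),-211+r*np.sin(a),z],s) for a in A])
    cv2.polylines(im,[np.int32(pts*16)],True,(0,0,255) if r==32 else (0,255,0),1,cv2.LINE_AA,4)
cv2.imwrite("pics/w3c.png",cv2.resize(im,(800,600)))
E
```

```text
[567.69899244 -99.1143655  301.01886409] [ 1.79907515e+02 -9.72662587e-02  1.79657833e+01]
fine_sieve_center 0.85 xy [567.3 -98.3] area ratio 0.971 px [256.6 191.6]
coarse_sieve_center 0.78 xy [616.2  47.6] area ratio 0.969 px [115.8  91.1]
lid_center 0.64 xy [ 706.9 -102.8] area ratio 0.951 px [310.7  43.4]
tool shift cm [-0.03 -0.11 11.1 ]
```

View pics/w3c.png

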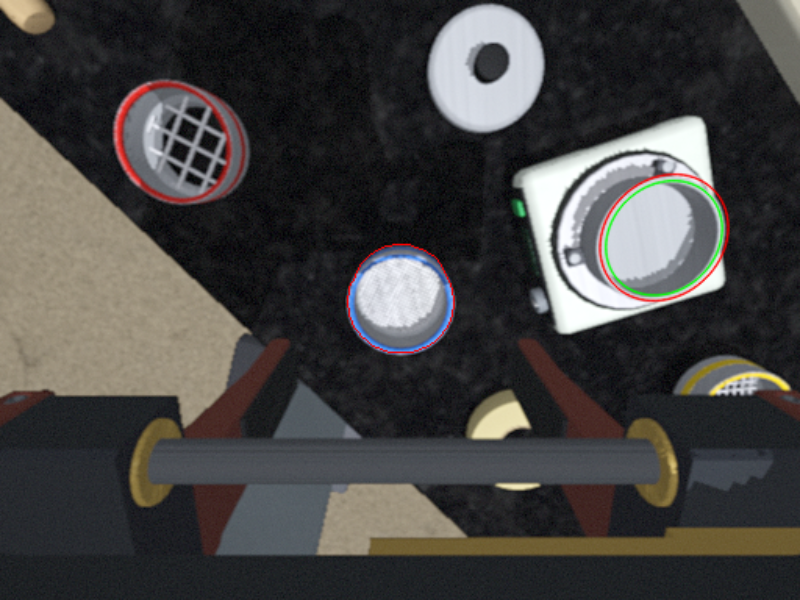

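Overlays match both the fine sieve and the pan. I descend and grasp.

send_rows(
  targets=[
    [0, -0.1, 4, 0, 0, 0, 1],
    [0, -0.1, 8, 0, 0, 0, 1],
    [0, -0.1, 10, 0, 0, 0, 1],
    [0, -0.1, 11.1, 0, 0, 0, 1],
    [0, -0.1, 11.1, 0, 0, 0, 1],
    [0, -0.1, 11.1, 0, 0, 0, 0.2],
    [0, -0.1, 11.1, 0, 0, 0, 0.2],
    [0, -0.1, 11.1, 0, 0, 0, 0.2],
  ],
)

```text
time_s: 4.85
position: [567.8, -96.8, 189.9]
tool_rot: [179.9, -0.1, 18.1]
wrist_force: [-0.2, -1.0, -0.6]
gripper_width: 67.5
finger_force: 0.0
```

send_rows(
  targets=[
    [0, 0, 0, 0, 0, 0, 0.2],
    [0, 0, 0, 0, 0, 0, 0.2],
    [0, 0, 0, 0, 0, 0, 0.2],
    [0, 0, -4, 0, 0, 0, 0.2],
    [0, 0, -8, 0, 0, 0, 0.2],
    [0, 0, -12, 0, 0, 0, 0.2],
    [0, 0, -12, 0, 0, 0, 0.2],
    [0, 0, -12, 0, 0, 0, 0.2],
  ],
)

```text
time_s: 5.65
position: [567.3, -96.7, 309.5]
tool_rot: [179.9, -0.1, 18.1]
wrist_force: [-0.8, -0.4, -2.0]
gripper_width: 63.7
finger_force: 30.0
```

```bash
python3 - <<'E'
from h import *
s=read_state();p=read_camera("wrist");save(p,"w4")
print(s["position"],s["tool_rot"],s["gripper_width"],s["finger_force"])
dz=s["position"][2]-190
im=cv2.cvtColor(p["pixels"],cv2.COLOR_RGB2BGR)
for r,z in [(32,32+dz),(29,32+dz)]:
    pts=np.array([proj(p,[s["position"][0]+r*np.cos(a),s["position"][1]+r*np.sin(a),z],s) for a in A])
    cv2.polylines(im,[np.int32(pts*16)],True,(0,0,255) if r==32 else (0,255,0),1,cv2.LINE_AA,4)
for r,z in [(32,64),(29,64)]:
    pts=np.array([proj(p,[650+r*np.cos(a),-210.5+r*np.sin(a),z],s) for a in A])
    cv2.polylines(im,[np.int32(pts*16)],True,(0,0,255) if r==32 else (0,255,0),1,cv2.LINE_AA,4)
cv2.imwrite("pics/w4c.png",cv2.resize(im,(800,600)))
delta(s,[650,-210.5,260])
E
```

```text
[567.30565692 -96.73822277 309.52029968] [ 1.79933208e+02 -9.64315463e-02  1.80846559e+01] 63.74870648607989 29.999049541074783
tool shift cm [ 4.32 13.38  4.97]
```

View pics/w4c.png

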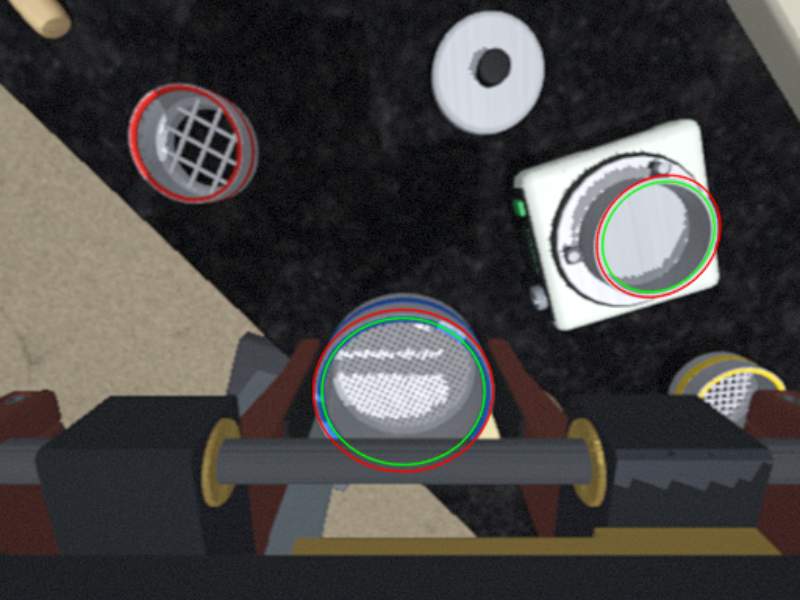

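Grasp is good: the blue sieve is between the fingers and the predicted rim circles lie on it. The pan overlay also fits at (650,-210.5). I go above the pan (TCP z ≈ 260, foot about 6 mm above the rim), with a numeric check of the rim rows first.

```bash
python3 - <<'E'
import cv2
im=cv2.imread("pics/w4.png")
for r in range(186,214): print(r,im[r,256].tolist(),end=" ")
E
```

```text
186 [34, 28, 30] 187 [66, 63, 60] 188 [112, 110, 105] 189 [121, 109, 105] 190 [118, 83, 64] 191 [125, 64, 30] 192 [133, 70, 32] 193 [140, 94, 69] 194 [126, 113, 108] 195 [117, 113, 112] 196 [113, 109, 106] 197 [118, 114, 107] 198 [115, 108, 106] 199 [119, 114, 109] 200 [128, 121, 119] 201 [154, 139, 134] 202 [160, 102, 80] 203 [159, 82, 27] 204 [158, 79, 26] 205 [158, 92, 57] 206 [162, 131, 118] 207 [168, 158, 157] 208 [167, 161, 162] 209 [152, 146, 144] 210 [149, 144, 141] 211 [159, 152, 150] 212 [140, 135, 132] 213 [130, 123, 120]
```

send_rows(
  targets=[
    [1, 3.4, 0, 0, 0, 0, 0.2],
    [2.2, 6.8, 0, 0, 0, 0, 0.2],
    [3.3, 10.2, 0, 0, 0, 0, 0.2],
    [4.3, 13.4, 0, 0, 0, 0, 0.2],
    [4.3, 13.4, 1, 0, 0, 0, 0.2],
    [4.3, 13.4, 2.5, 0, 0, 0, 0.2],
    [4.3, 13.4, 2.5, 0, 0, 0, 0.2],
    [4.3, 13.4, 2.5, 0, 0, 0, 0.2],
  ],
)

```text
time_s: 6.5
position: [649.2, -209.2, 282.2]
tool_rot: [-179.9, 0.1, 18.2]
wrist_force: [0.4, 0.3, -0.8]
gripper_width: 64.0
finger_force: 30.0
```

```bash
python3 - <<'E'
from h import *
s=read_state();delta(s,[650,-210.5,248]);print(s["position"])
E
```

```text
tool shift cm [0.04 0.16 3.42]
[ 649.21037976 -209.17766306  282.20550425]
```

send_rows(
  targets=[
    [0.1, 0.15, 1, 0, 0, 0, 0.2],
    [0.1, 0.15, 1.8, 0, 0, 0, 0.2],
    [0.1, 0.15, 2.3, 0, 0, 0, 0.2],
    [0.1, 0.15, 2.7, 0, 0, 0, 0.2],
    [0.1, 0.15, 3.0, 0, 0, 0, 0.2],
    [0.1, 0.15, 3.2, 0, 0, 0, 0.2],
    [0.1, 0.15, 3.3, 0, 0, 0, 0.2],
    [0.1, 0.15, 3.4, 0, 0, 0, 0.2],
  ],
)

```text
time_s: 7.3
position: [651.3, -211.6, 249.9]
tool_rot: [-180.0, -0.0, 18.1]
wrist_force: [-0.6, 1.9, -0.0]
gripper_width: 63.9
finger_force: 30.0
```

send_rows(
  targets=[
    [0, 0, 0.1, 0, 0, 0, 0.2],
    [0, 0, 0.1, 0, 0, 0, 0.2],
    [0, 0, 0.1, 0, 0, 0, 1],
    [0, 0, 0.1, 0, 0, 0, 1],
    [0, 0, 0.1, 0, 0, 0, 1],
    [0, 0, 0.1, 0, 0, 0, 1],
    [0, 0, -2, 0, 0, 0, 1],
    [0, 0, -5, 0, 0, 0, 1],
  ],
)

```text
time_s: 8.1
position: [650.6, -211.8, 298.3]
tool_rot: [-179.9, 0.2, 18.1]
wrist_force: [-0.0, -0.5, -0.1]
gripper_width: 87.7
finger_force: 0.0
```

send_rows(
  targets=[
    [0, 0, -2, 0, 0, 0, 1],
    [0, 0, -5, 0, 0, 0, 1],
    [0, 0, -5, 0, 0, 0, 1],
    [0, 0, -5, 0, 0, 0, 1],
    [0, 0, -5, 0, 0, 0, 1],
    [0, 0, -5, 0, 0, 0, 1],
    [0, 0, -5, 0, 0, 0, 1],
    [0, 0, -5, 0, 0, 0, 1],
  ],
)

```text
time_s: 8.9
position: [651.2, -211.7, 349.0]
tool_rot: [-180.0, 0.0, 18.1]
wrist_force: [-0.6, -0.2, -0.4]
gripper_width: 87.6
finger_force: 0.0
```

```bash
python3 - <<'E'
from h import *
s=read_state();p=read_camera("wrist");save(p,"w5")
print(s["position"],s["tool_rot"],s["wrist_force"])
x=fit(NAMES[1],p,s,58,[(32,32),(32,6)]);m=fit(NAMES[2],p,s)
im=cv2.cvtColor(p["pixels"],cv2.COLOR_RGB2BGR)
for r,z in [(32,90),(29,90),(32,64)]:
    pts=np.array([proj(p,[650+r*np.cos(a),-210.5+r*np.sin(a),z],s) for a in A])
    cv2.polylines(im,[np.int32(pts*16)],True,(0,0,255) if r==32 else (0,255,0),1,cv2.LINE_AA,4)
cv2.imwrite("pics/w5c.png",cv2.resize(im,(800,600)))
if m is not None: delta(s,[*m,300])
E
```

```text
[ 651.17763989 -211.74386768  348.9563274 ] [-1.79964156e+02  4.78133753e-02  1.80960679e+01] [-0.60611698 -0.17219319 -0.43229415]
fine_sieve_center 0.96 xy [ 649.9 -212.3] area ratio 0.983 px [258.3 195.2]
medium_sieve_center 0.61 xy [ 568.6 -320.6] area ratio 0.361 px [320.  265.1]
tool shift cm [-11.23   7.78   4.9 ]
```

View pics/w5c.png

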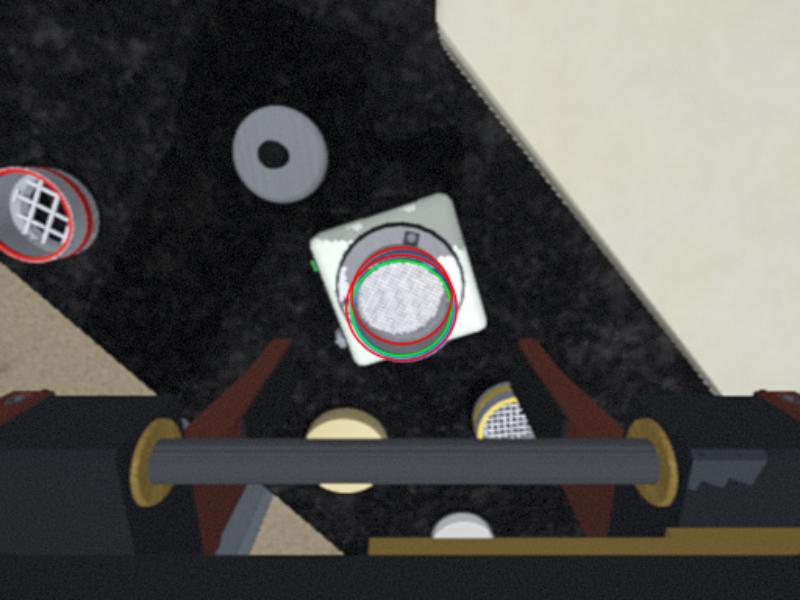

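The fine sieve sits in the pan, with its rim on the predicted circle (400,300 in the 800x600 view). Next is the medium sieve.

send_rows(
  targets=[
    [-3, 2.3, 0, 0, 0, 0, 1],
    [-6, 4.6, 0, 0, 0, 0, 1],
    [-9, 7, 2, 0, 0, 0, 1],
    [-12.1, 9.1, 4.9, 0, 0, 0, 1],
    [-12.1, 9.1, 4.9, 0, 0, 0, 1],
    [-12.1, 9.1, 4.9, 0, 0, 0, 1],
    [-12.1, 9.1, 4.9, 0, 0, 0, 1],
    [-12.1, 9.1, 4.9, 0, 0, 0, 1],
  ],
)

```text
time_s: 9.85
position: [565.7, -334.5, 301.6]
tool_rot: [180.0, -0.1, 18.2]
wrist_force: [0.2, 0.4, -0.8]
gripper_width: 87.6
finger_force: 0.0
```

```bash
python3 - <<'E'
from h import *
s=read_state();p=read_camera("wrist");save(p,"w6")
print(s["position"],s["tool_rot"])
m=fit(NAMES[2],p,s);delta(s,[*m,190]);x=fit(NAMES[1],p,s,58,[(32,32),(32,6)])
E
```

```text
[ 565.72812883 -334.50693771  301.55222994] [ 1.79965788e+02 -9.82768215e-02  1.82239028e+01]
medium_sieve_center 0.92 xy [ 563.8 -335.3] area ratio 0.985 px [258.  193.5]
tool shift cm [-2.300e-01  1.000e-02  1.115e+01]
fine_sieve_center 0.64 xy [ 647.2 -213.3] area ratio 0.905 px [119.9  45.4]
```

send_rows(
  targets=[
    [-0.2, 0, 4, 0, 0, 0, 1],
    [-0.2, 0, 8, 0, 0, 0, 1],
    [-0.2, 0, 10, 0, 0, 0, 1],
    [-0.2, 0, 11.1, 0, 0, 0, 1],
    [-0.2, 0, 11.1, 0, 0, 0, 1],
    [-0.2, 0, 11.1, 0, 0, 0, 0.2],
    [-0.2, 0, 11.1, 0, 0, 0, 0.2],
    [-0.2, 0, 11.1, 0, 0, 0, 0.2],
  ],
)

```text
time_s: 10.8
position: [563.1, -336.7, 191.1]
tool_rot: [179.9, -0.1, 18.1]
wrist_force: [-0.2, 1.2, 1.4]
gripper_width: 67.1
finger_force: 0.7
```

send_rows(
  targets=[
    [0, 0, 0, 0, 0, 0, 0.2],
    [0, 0, 0, 0, 0, 0, 0.2],
    [0, 0, 0, 0, 0, 0, 0.2],
    [0, 0, -4, 0, 0, 0, 0.2],
    [0, 0, -8, 0, 0, 0, 0.2],
    [0, 0, -12, 0, 0, 0, 0.2],
    [0, 0, -14, 0, 0, 0, 0.2],
    [0, 0, -14, 0, 0, 0, 0.2],
  ],
)

```text
time_s: 11.6
position: [563.3, -336.9, 333.6]
tool_rot: [179.7, -0.2, 18.1]
wrist_force: [0.2, 0.1, -1.6]
gripper_width: 64.3
finger_force: 30.0
```

```bash
python3 - <<'E'
from h import *
s=read_state();p=read_camera("wrist");save(p,"w7")
dz=s["position"][2]-190.2
im=p["pixels"].astype(int)
col=im[:,256];y=[r for r in range(150,240) if col[r,0]-col[r,2]>60];print("yellow rows",y)
q=s["position"]
for r in (32,29):print(proj(p,[q[0]+r*.951,q[1]+r*.309,32+dz],s))
delta(s,[649.5,-212,300]);print(q,s["tool_rot"],s["gripper_width"])
E
```

```text
yellow rows [186, 187, 188, 197, 198, 199, 200, 201]
[256.58776778 198.3824953 ]
[256.58808156 203.78019161]
tool shift cm [12.05 -9.22  3.37]
[ 563.32448852 -336.92412877  333.58959954] [179.72045143  -0.24990814  18.07632164] 64.25609962750342
```

send_rows(
  targets=[
    [3, -2.3, 0, 0, 0, 0, 0.2],
    [6, -4.6, 0, 0, 0, 0, 0.2],
    [9, -7, 0, 0, 0, 0, 0.2],
    [11.9, -9.2, 0, 0, 0, 0, 0.2],
    [11.9, -9.2, 1.5, 0, 0, 0, 0.2],
    [11.9, -9.2, 3.2, 0, 0, 0, 0.2],
    [11.9, -9.2, 3.2, 0, 0, 0, 0.2],
    [11.9, -9.2, 3.2, 0, 0, 0, 0.2],
  ],
)

```text
time_s: 12.45
position: [646.5, -212.5, 296.0]
tool_rot: [-179.9, 0.1, 18.1]
wrist_force: [0.4, 0.2, -0.3]
gripper_width: 64.3
finger_force: 30.0
```

```bash
python3 - <<'E'
from h import *
s=read_state();delta(s,[649,-212.3,274]);print(s["position"])
E
```

```text
tool shift cm [0.25 0.06 2.2 ]
[ 646.49681055 -212.51345935  295.98526311]
```

send_rows(
  targets=[
    [0.2, 0.05, 0.5, 0, 0, 0, 0.2],
    [0.2, 0.05, 1.0, 0, 0, 0, 0.2],
    [0.2, 0.05, 1.4, 0, 0, 0, 0.2],
    [0.2, 0.05, 1.7, 0, 0, 0, 0.2],
    [0.2, 0.05, 1.9, 0, 0, 0, 0.2],
    [0.2, 0.05, 2.1, 0, 0, 0, 0.2],
    [0.2, 0.05, 2.2, 0, 0, 0, 0.2],
    [0.2, 0.05, 2.2, 0, 0, 0, 0.2],
  ],
)

```text
time_s: 13.25
position: [649.1, -211.9, 275.6]
tool_rot: [-180.0, 0.0, 18.1]
wrist_force: [-0.8, 0.6, -0.8]
gripper_width: 64.3
finger_force: 30.0
```

```bash
python3 - <<'E'
from h import *
for i in range(4):
    s=read_state();print(s["position"].round(1) if hasattr(s["position"],"round") else s["position"],s["wrist_force"]);p=read_camera("wrist")
save(p,"w8")
E
```

```text
[ 649.1 -211.9  275.6] [-0.76145378  0.60320549 -0.7814691 ]
[ 649.2 -211.9  275.7] [-0.24296724 -0.17336565 -1.11668457]
[ 649.2 -212.   275.7] [-0.57151897 -0.14863302 -1.30709003]
[ 649.2 -211.9  275.8] [-0.06434226 -1.07061751 -1.72382597]
```

send_rows(
  targets=[
    [0, 0, 0.1, 0, 0, 0, 0.2],
    [0, 0, 0.15, 0, 0, 0, 0.2],
    [0, 0, 0.15, 0, 0, 0, 0.2],
    [0, 0, 0.15, 0, 0, 0, 1],
    [0, 0, 0.15, 0, 0, 0, 1],
    [0, 0, 0.15, 0, 0, 0, 1],
    [0, 0, 0.15, 0, 0, 0, 1],
    [0, 0, -2, 0, 0, 0, 1],
  ],
)

```text
time_s: 14.25
position: [648.1, -211.8, 292.7]
tool_rot: [-179.8, 0.3, 18.1]
wrist_force: [-0.4, -0.3, 1.2]
gripper_width: 87.6
finger_force: 0.0
```

send_rows(
  targets=[
    [0, 0, -4, 0, 0, 0, 1],
    [0, 0, -8, 0, 0, 0, 1],
    [0, 0, -8, 0, 0, 0, 1],
    [0, 0, -8, 0, 0, 0, 1],
    [0, 0, -8, 0, 0, 0, 1],
    [0, 0, -8, 0, 0, 0, 1],
    [0, 0, -8, 0, 0, 0, 1],
    [0, 0, -8, 0, 0, 0, 1],
  ],
)

```text
time_s: 15.05
position: [649.1, -211.9, 374.7]
tool_rot: [-180.0, 0.1, 18.1]
wrist_force: [0.7, 1.0, 0.3]
gripper_width: 87.8
finger_force: 0.0
```

```bash
python3 - <<'E'
from h import *
s=read_state();p=read_camera("wrist");save(p,"w9")
print(s["position"],s["tool_rot"],s["wrist_force"])
x=fit(NAMES[2],p,s,84,[(32,32),(32,6)])
im=cv2.cvtColor(p["pixels"],cv2.COLOR_RGB2BGR)
cv2.polylines(im,[np.int32(sil(p,s,649.5,-212,[(32,116),(32,90)]))],True,(0,0,255),1)
side=read_camera("side");save(side,"side1");S=side["pixels"][:,:,::-1]
a=cv2.resize(im[120:260,150:350],(570,400));b=cv2.resize(S[150:270,180:280],None,fx=3.33,fy=3.33,interpolation=2)
b=cv2.resize(S[170:290,160:230],(230,400),interpolation=2);cv2.imwrite("pics/w9c.png",np.hstack([a,b]))
delta(s,[616,47.5,330])
E
```

```text
[ 649.12434423 -211.91025636  374.74157386] [-1.79954250e+02  6.15679213e-02  1.80987982e+01] [0.68650553 0.95278587 0.33045147]
medium_sieve_center 0.6 xy [ 649.8 -212.2] area ratio 0.974 px [258.8 193.3]
tool shift cm [  4.92 -25.68   4.49]
```

View pics/w9c.png

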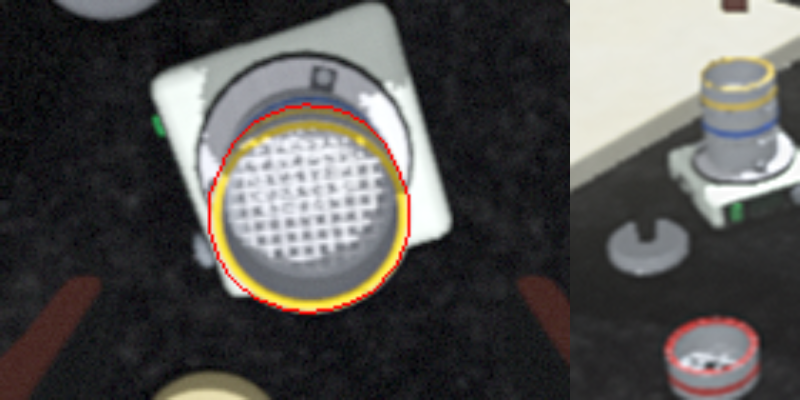

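The medium sieve is seated, with the yellow rim on the predicted silhouette and the side view showing a tight stack. Next is the coarse sieve.

send_rows(
  targets=[
    [0.9, -4.8, 0, 0, 0, 0, 1],
    [1.8, -9.5, 0, 0, 0, 0, 1],
    [2.7, -14, 1, 0, 0, 0, 1],
    [3.6, -19, 3, 0, 0, 0, 1],
    [4.9, -25.7, 6.5, 0, 0, 0, 1],
    [4.9, -25.7, 6.5, 0, 0, 0, 1],
    [4.9, -25.7, 6.5, 0, 0, 0, 1],
    [4.9, -25.7, 6.5, 0, 0, 0, 1],
  ],
)

```text
time_s: 16.0
position: [615.9, 48.0, 310.5]
tool_rot: [180.0, 0.0, 18.2]
wrist_force: [-0.2, 0.1, -0.3]
gripper_width: 87.7
finger_force: 0.0
```

```bash
python3 - <<'E'
from h import *
s=read_state();p=read_camera("wrist");save(p,"w10")
print(s["position"],s["tool_rot"])
m=fit(NAMES[3],p,s);delta(s,[*m,190.3]);fit("lid_center",p,s,0,LID)
E
```

```text
[615.92740092  47.99018486 310.48270618] [1.79985377e+02 3.22402487e-02 1.81791784e+01]
coarse_sieve_center 0.68 xy [616.1  47.5] area ratio 0.975 px [258.5 188.3]
tool shift cm [1.000e-02 5.000e-02 1.202e+01]
lid_center 0.94 xy [ 707.3 -102.3] area ratio 0.925 px [429.1 146.5]
```

send_rows(
  targets=[
    [0, 0, 4, 0, 0, 0, 1],
    [0, 0, 8, 0, 0, 0, 1],
    [0, 0, 11, 0, 0, 0, 1],
    [0, 0, 12, 0, 0, 0, 1],
    [0, 0, 12, 0, 0, 0, 1],
    [0, 0, 12, 0, 0, 0, 0.2],
    [0, 0, 12, 0, 0, 0, 0.2],
    [0, 0, 12, 0, 0, 0, 0.2],
  ],
)

```text
time_s: 16.95
position: [616.6, 47.5, 192.3]
tool_rot: [180.0, -0.1, 18.1]
wrist_force: [0.5, -0.8, 0.2]
gripper_width: 67.0
finger_force: 0.0
```

send_rows(
  targets=[
    [0, 0, 0, 0, 0, 0, 0.2],
    [0, 0, 0, 0, 0, 0, 0.2],
    [0, 0, 0, 0, 0, 0, 0.2],
    [0, 0, -4, 0, 0, 0, 0.2],
    [0, 0, -8, 0, 0, 0, 0.2],
    [0, 0, -12, 0, 0, 0, 0.2],
    [0, 0, -16, 0, 0, 0, 0.2],
    [0, 0, -16, 0, 0, 0, 0.2],
  ],
)

```text
time_s: 17.75
position: [617.3, 48.1, 357.1]
tool_rot: [179.9, -0.6, 18.1]
wrist_force: [0.2, 0.0, -0.4]
gripper_width: 64.4
finger_force: 30.0
```

```bash
python3 - <<'E'
from h import *
p=read_camera("wrist");s=read_state();p=read_camera("wrist");save(p,"w11")
dz=s["position"][2]-190.4
im=p["pixels"].astype(int)
col=im[:,256];y=[r for r in range(150,240) if col[r,0]-col[r,2]>60];print("red rows",y)
q=s["position"]
for r in (32,29):print(proj(p,[q[0]+r*.951,q[1]+r*.309,32+dz],s))
delta(s,[649.6,-212,340]);print(q,s["tool_rot"],s["gripper_width"])
E
```

```text
red rows [188, 189, 190, 199, 200, 201, 202, 203]
[257.62116961 198.66497187]
[257.61460967 204.05263424]
tool shift cm [-4.93 25.72  1.41]
[616.53629128  47.79848093 353.9845794 ] [179.91510204  -0.33484214  18.08703618] 64.35481388232196
```

send_rows(
  targets=[
    [-0.9, 4.5, 0, 0, 0, 0, 0.2],
    [-1.7, 9, 0, 0, 0, 0, 0.2],
    [-2.6, 13.5, 0, 0, 0, 0, 0.2],
    [-3.5, 18, 0, 0, 0, 0, 0.2],
    [-4.3, 22.5, 0, 0, 0, 0, 0.2],
    [-4.9, 25.7, 0.5, 0, 0, 0, 0.2],
    [-4.9, 25.7, 2.5, 0, 0, 0, 0.2],
    [-4.9, 25.7, 2.8, 0, 0, 0, 0.2],
  ],
)

```text
time_s: 18.65
position: [647.6, -213.2, 317.9]
tool_rot: [-179.8, 0.4, 18.0]
wrist_force: [1.4, 0.9, -1.9]
gripper_width: 64.2
finger_force: 30.0
```

```bash
python3 - <<'E'
from h import *
for i in range(4): p=read_camera("wrist")
s=read_state();delta(s,[649.6,-212,301]);print(s["position"])
E
```

```text
tool shift cm [-0.03  0.15  2.16]
[ 649.42243931 -210.48950969  322.56103336]
```

send_rows(
  targets=[
    [0, 0.1, 0.5, 0, 0, 0, 0.2],
    [0, 0.1, 1.0, 0, 0, 0, 0.2],
    [0, 0.1, 1.4, 0, 0, 0, 0.2],
    [0, 0.1, 1.7, 0, 0, 0, 0.2],
    [0, 0.1, 1.9, 0, 0, 0, 0.2],
    [0, 0.1, 2.0, 0, 0, 0, 0.2],
    [0, 0.1, 2.1, 0, 0, 0, 0.2],
    [0, 0.1, 2.1, 0, 0, 0, 0.2],
  ],
)

```text
time_s: 19.65
position: [649.5, -212.9, 302.1]
tool_rot: [180.0, -0.0, 18.1]
wrist_force: [-2.4, 1.3, 2.3]
gripper_width: 64.0
finger_force: 30.0
```

```bash
python3 - <<'E'
from h import *
for i in range(3): p=read_camera("wrist")
s=read_state();delta(s,[649.6,-212,301]);print(s["position"],s["wrist_force"])
E
```

```text
tool shift cm [ 0.04 -0.08  0.12]
[ 649.50161064 -212.90463701  302.17630505] [-2.91554095  0.41874516  4.75755408]
```

send_rows(
  targets=[
    [0, -0.05, 0, 0, 0, 0, 0.2],
    [0, -0.08, 0.05, 0, 0, 0, 0.2],
    [0, -0.08, 0.05, 0, 0, 0, 0.2],
    [0, -0.08, 0.05, 0, 0, 0, 1],
    [0, -0.08, 0.05, 0, 0, 0, 1],
    [0, -0.08, 0.05, 0, 0, 0, 1],
    [0, -0.08, 0.05, 0, 0, 0, 1],
    [0, -0.08, -2, 0, 0, 0, 1],
  ],
)

```text
time_s: 20.6
position: [648.3, -211.9, 318.7]
tool_rot: [-179.8, 0.3, 18.1]
wrist_force: [-0.7, 0.0, -0.1]
gripper_width: 87.7
finger_force: 0.0
```

send_rows(
  targets=[
    [0, 0, -4, 0, 0, 0, 1],
    [0, 0, -8, 0, 0, 0, 1],
    [0, 0, -10, 0, 0, 0, 1],
    [0, 0, -10, 0, 0, 0, 1],
    [0, 0, -10, 0, 0, 0, 1],
    [0, 0, -10, 0, 0, 0, 1],
    [0, 0, -10, 0, 0, 0, 1],
    [0, 0, -10, 0, 0, 0, 1],
  ],
)

```text
time_s: 21.4
position: [649.1, -212.1, 420.4]
tool_rot: [-179.9, 0.1, 18.1]
wrist_force: [0.5, -0.6, -0.2]
gripper_width: 87.7
finger_force: 0.0
```

```bash
python3 - <<'E'
from h import *
s=read_state();p=read_camera("wrist");save(p,"w12")
print(s["position"],s["tool_rot"],s["wrist_force"])
x=fit(NAMES[3],p,s,110,[(32,32),(32,6)])
fit("lid_center",p,s,0,LID)
im=cv2.cvtColor(p["pixels"],cv2.COLOR_RGB2BGR)
cv2.polylines(im,[np.int32(sil(p,s,649.5,-212,[(32,142),(32,116)]))],True,(0,0,255),1)
side=read_camera("side");save(side,"side2");S=side["pixels"][:,:,::-1]
a=cv2.resize(im[120:260,150:350],(500,350))
b=cv2.resize(S[160:260,170:255],(298,350),interpolation=2);cv2.imwrite("pics/w12c.png",np.hstack([a,b]))
E
```

```text
[ 649.1439235  -212.14918358  420.38300884] [-1.79939692e+02  8.98394198e-02  1.80965632e+01] [ 0.45930754 -0.56690731 -0.22285372]
coarse_sieve_center 0.87 xy [ 649.  -213.6] area ratio 1.005 px [259.6 188.6]
lid_center 0.61 xy [ 706.9 -103.6] area ratio 0.93 px [194.2  99.3]
```

View pics/w12c.png

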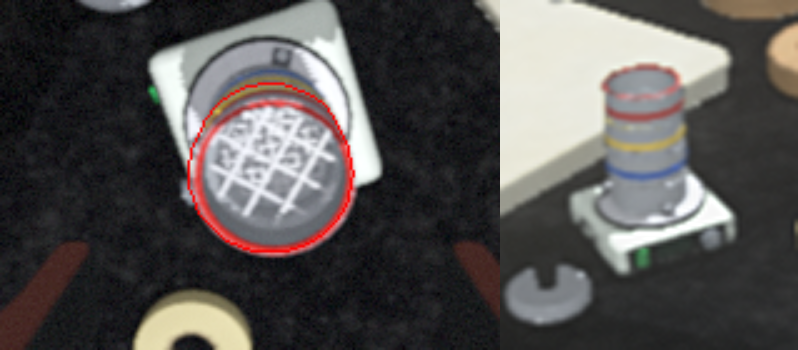

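The coarse sieve is seated level, with all three bands evenly spaced in the side view. Now the lid: I turn the gripper 45° so its body clears the tall stack.

send_rows(
  targets=[
    [2.5, -2.4, 0, 0, 0, -0.14, 1],
    [5, -4.8, 0, 0, 0, -0.28, 1],
    [7.5, -7.2, 2, 0, 0, -0.42, 1],
    [8.9, -8.6, 5, 0, 0, -0.56, 1],
    [8.9, -8.6, 8, 0, 0, -0.7, 1],
    [8.9, -8.6, 10, 0, 0, -0.785, 1],
    [8.9, -8.6, 10, 0, 0, -0.785, 1],
    [8.9, -8.6, 10, 0, 0, -0.785, 1],
  ],
)

```text
time_s: 22.4
position: [707.3, -103.0, 321.9]
tool_rot: [-180.0, -0.0, 62.9]
wrist_force: [0.2, -0.6, -0.9]
gripper_width: 87.6
finger_force: 0.0
```

```bash
python3 - <<'E'
from h import *
s=read_state();p=read_camera("wrist");save(p,"w13")
print(s["position"],s["tool_rot"],s["joint_positions"])
m=fit("lid_center",p,s,0,LID);delta(s,[*m,190])
im=cv2.cvtColor(p["pixels"],cv2.COLOR_RGB2BGR)
cv2.polylines(im,[np.int32(sil(p,s,*m,LID))],True,(0,0,255),1)
cv2.imwrite("pics/w13c.png",im)
E
```

```text
[ 707.28961003 -103.01572872  321.94183423] [-1.79989295e+02 -1.11049703e-02  6.28950498e+01] [ 19.55031516  38.55048771 -24.62089189  80.93076882  16.75299185
  64.14154723 -34.75312183]
lid_center 0.65 xy [ 707.9 -102.5] area ratio 0.972 px [258.  182.1]
tool shift cm [ 0.07  0.03 13.19]
```

View pics/w13c.png

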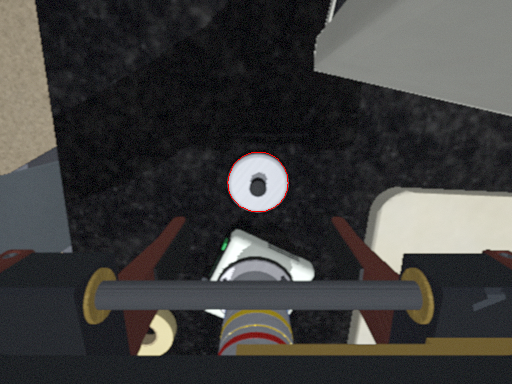

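The lid is at (258,182), centred on the overlay, and the stack stays behind the gripper. I grasp it.

send_rows(
  targets=[
    [0.07, 0, 4, 0, 0, 0, 1],
    [0.07, 0, 8, 0, 0, 0, 1],
    [0.07, 0, 11, 0, 0, 0, 1],
    [0.07, 0, 13, 0, 0, 0, 1],
    [0.07, 0, 13.2, 0, 0, 0, 1],
    [0.07, 0, 13.2, 0, 0, 0, 0.2],
    [0.07, 0, 13.2, 0, 0, 0, 0.2],
    [0.07, 0, 13.2, 0, 0, 0, 0.2],
  ],
)

```text
time_s: 23.3
position: [708.2, -102.2, 191.8]
tool_rot: [179.8, -0.1, 63.0]
wrist_force: [0.0, 0.3, 0.0]
gripper_width: 67.4
finger_force: 0.0
```

send_rows(
  targets=[
    [0, 0, 0, 0, 0, 0, 0.2],
    [0, 0, 0, 0, 0, 0, 0.2],
    [0, 0, 0, 0, 0, 0, 0.2],
    [0, 0, 0, 0, 0, 0, 0.2],
    [0, 0, 0, 0, 0, 0, 0.2],
    [0, 0, 0, 0, 0, 0, 0.2],
    [0, 0, 0, 0, 0, 0, 0.2],
    [0, 0, 0, 0, 0, 0, 0.2],
  ],
)

```text
time_s: 24.1
position: [708.0, -102.1, 191.5]
tool_rot: [179.9, -0.0, 63.1]
wrist_force: [-2.2, 0.6, 6.6]
gripper_width: 63.3
finger_force: 30.0
```

send_rows(
  targets=[
    [0, 0, -4, 0, 0, 0, 0.2],
    [0, 0, -8, 0, 0, 0, 0.2],
    [0, 0, -12, 0, 0, 0, 0.2],
    [0, 0, -16, 0, 0, 0, 0.2],
    [0, 0, -19, 0, 0, 0, 0.2],
    [0, 0, -19, 0, 0, 0, 0.2],
    [0, 0, -19, 0, 0, 0, 0.2],
    [0, 0, -19, 0, 0, 0, 0.2],
  ],
)

```text
time_s: 24.9
position: [706.9, -102.2, 377.9]
tool_rot: [-179.9, 0.1, 63.1]
wrist_force: [0.1, 0.2, -1.6]
gripper_width: 63.2
finger_force: 30.0
```

```bash
python3 - <<'E'
from h import *
p=read_camera("wrist");p=read_camera("wrist");s=read_state();p=read_camera("wrist");save(p,"w14")
q=s["position"];print(q,s["tool_rot"],s["gripper_width"],s["finger_force"])
im=cv2.cvtColor(p["pixels"],cv2.COLOR_RGB2BGR)
cv2.polylines(im,[np.int32(sil(p,s,q[0],q[1],[(32,q[2]-190+18)]))],True,(0,0,255),1)
cv2.imwrite("pics/w14c.png",cv2.resize(im[130:330,110:410],None,fx=2.5,fy=2.5))
delta(s,[649.3,-212.7,q[2]])
E
```

```text
[ 707.08265042 -102.2480541   377.636667  ] [-1.79841340e+02  6.50583884e-02  6.30698241e+01] 62.84653423566651 29.999485909938812
tool shift cm [-1.246e+01 -1.500e-01  1.000e-02]
```

View pics/w14c.png

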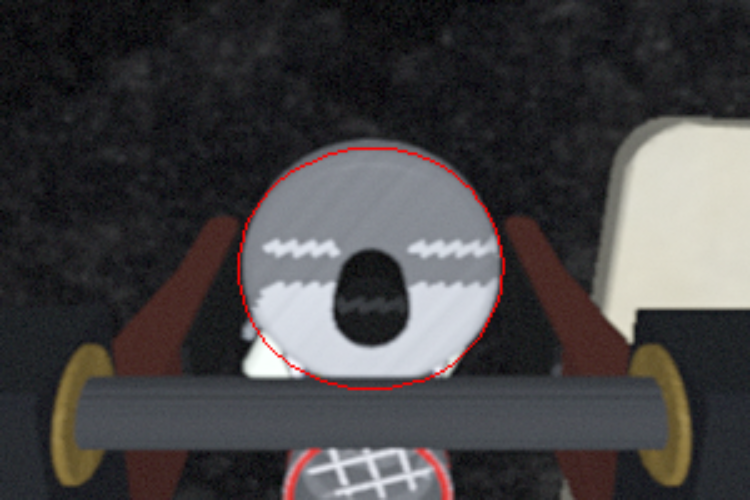

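The lid is held level with its rim on the overlay. I move over the stack.

send_rows(
  targets=[
    [-3, 0, 0, 0, 0, 0, 0.2],
    [-6, -0.1, 0, 0, 0, 0, 0.2],
    [-9, -0.1, 0, 0, 0, 0, 0.2],
    [-12.4, -0.15, 0, 0, 0, 0, 0.2],
    [-12.4, -0.15, 1, 0, 0, 0, 0.2],
    [-12.4, -0.15, 2.5, 0, 0, 0, 0.2],
    [-12.4, -0.15, 2.5, 0, 0, 0, 0.2],
    [-12.4, -0.15, 2.5, 0, 0, 0, 0.2],
  ],
)

```text
time_s: 25.85
position: [650.3, -210.4, 353.5]
tool_rot: [-179.9, -0.0, 63.2]
wrist_force: [-0.1, 0.2, -1.4]
gripper_width: 63.0
finger_force: 30.0
```

```bash
python3 - <<'E'
from h import *
for i in range(4): p=read_camera("wrist")
s=read_state();delta(s,[649.3,-212.7,327.5]);print(s["position"])
E
```

```text
tool shift cm [-0.19 -0.03  2.76]
[ 650.44390589 -211.13028547  355.10221079]
```

send_rows(
  targets=[
    [-0.15, 0, 0.7, 0, 0, 0, 0.2],
    [-0.15, 0, 1.3, 0, 0, 0, 0.2],
    [-0.15, 0, 1.8, 0, 0, 0, 0.2],
    [-0.15, 0, 2.1, 0, 0, 0, 0.2],
    [-0.15, 0, 2.3, 0, 0, 0, 0.2],
    [-0.15, 0, 2.5, 0, 0, 0, 0.2],
    [-0.15, 0, 2.6, 0, 0, 0, 0.2],
    [-0.15, 0, 2.7, 0, 0, 0, 0.2],
  ],
)

```text
time_s: 26.85
position: [649.3, -213.3, 327.7]
tool_rot: [180.0, -0.0, 63.1]
wrist_force: [-0.7, 0.5, -0.5]
gripper_width: 63.0
finger_force: 30.0
```

```bash
python3 - <<'E'
from h import *
for i in range(4): p=read_camera("wrist")
s=read_state();delta(s,[649.3,-212.7,327.5]);print(s["position"],s["wrist_force"])
E
```

```text
tool shift cm [ 0.05 -0.03  0.03]
[ 649.29871016 -213.30857988  327.78166939] [ 0.12098536 -0.26404857 -0.81998379]
```

send_rows(
  targets=[
    [0, 0, 0.03, 0, 0, 0, 0.2],
    [0, 0, 0.05, 0, 0, 0, 0.2],
    [0, 0, 0.05, 0, 0, 0, 1],
    [0, 0, 0.05, 0, 0, 0, 1],
    [0, 0, 0.05, 0, 0, 0, 1],
    [0, 0, 0.05, 0, 0, 0, 1],
    [0, 0, 0.05, 0, 0, 0, 1],
    [0, 0, -2, 0, 0, 0, 1],
  ],
)

```text
time_s: 27.85
position: [648.4, -213.4, 345.0]
tool_rot: [-179.7, 0.1, 63.1]
wrist_force: [-0.7, 0.9, -0.1]
gripper_width: 88.1
finger_force: 0.0
```

send_rows(
  targets=[
    [0, 0, -4, 0, 0, 0, 1],
    [0, 0, -8, 0, 0, 0, 1],
    [0, 0, -10, 0, 0, 0, 1],
    [0, 0, -10, 0, 0, 0, 1],
    [0, 0, -10, 0, 0, 0, 1],
    [0, 0, -10, 0, 0, 0, 1],
    [0, 0, -10, 0, 0, 0, 1],
    [0, 0, -10, 0, 0, 0, 1],
  ],
)

```text
time_s: 28.65
position: [649.2, -213.4, 446.4]
tool_rot: [-179.9, 0.0, 63.1]
wrist_force: [-0.4, 1.4, 0.8]
gripper_width: 87.8
finger_force: 0.0
```

```bash
python3 - <<'E'
from h import *
s=read_state();p=read_camera("wrist");save(p,"w15")
fit("lid_center",p,s,136,[(32,18),(32,6)])
im=cv2.cvtColor(p["pixels"],cv2.COLOR_RGB2BGR)
cv2.polylines(im,[np.int32(sil(p,s,649.3,-212.7,[(32,154),(32,142)]))],True,(0,0,255),1)
side=read_camera("side");save(side,"side3");S=side["pixels"][:,:,::-1]
a=cv2.resize(im[110:250,150:350],(500,350))
b=cv2.resize(S[150:250,170:255],(298,350),interpolation=2);cv2.imwrite("pics/w15c.png",np.hstack([a,b]))
E
```

```text
lid_center 0.55 xy [ 649.8 -214.1] area ratio 0.955 px [259.  185.8]
```

View pics/w15c.png

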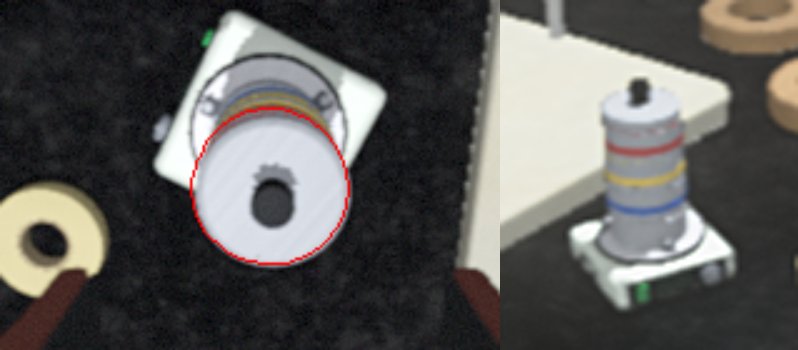

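The full stack is tight and level with the lid on top, and the gripper is clear.

```bash
python3 -c "
from rig import finish_job;print(finish_job())"
```

```text
the job is handed in; nothing more can be done
None
```

The sieve stack is built on the pan in order (fine, medium, coarse, lid); the last side and wrist pictures show it level and tight with the gripper clear, and the job is handed in at about 29 s, though the hand-in gave no verdict back.

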